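# Bleed the vacuum dock and lift off the vial carrier

### The arm

A 6-joint arm with a two-finger parallel gripper is mounted at the origin on a cart in front of the work surface, level with it; the furniture and walls round the work are solid. World frame = base frame: x ahead of the robot, y to its left, z up, the work surface at z = 0. Lengths are in mm, angles in rad, forces in N, time in s.
With the tool pointing down it reaches from about 400 to 925 mm from the base axis. Payload 3.4 kg.
Tool frame: the origin (TCP) lies at the very end of the fingers, on their centre line; the grasp point (between the pads) lies 19 mm behind it; z points along the fingers, y is the direction in which the jaws open and shut (so a half turn about z gives the same grasp; the last joint's range is limited). The gripper opens to 85 mm and grips with 20 to 120 N. Pads are 22 mm wide; open, the fingers measure 114 mm over their backs; the gripper's body (76 mm by 85 mm) begins 54 mm behind the grasp point. The pads swing forward as they close: fully open they stand 13 mm farther back than shut.
Start: joints at [1.242, 0.307, 1.506, -0, 1.328, -0.073], TCP at [144.953, 556.435, 231.305] pointing down, gripper open.
Joint ranges: [-3.12, 3.12], [-1.05, 2.28], [0.14, 2.33], [-1.42, 4.57], [0.1, 2.73], [-2.68, 2.68]. Speed limits (rad/s): [2.57, 2.57, 3.14, 3.14, 3.14, 3.14].

### API

Orientations are given as a unit quaternion [x, y, z, w].
In Python, from rig import arm gives the robot as it stands.
- The arm moves only by the shell command python3 -m inch 'ROWS'. ROWS is JSON, a list of rows, each a list of 7 numbers: the shift along the tool's x, y, z in cm, then the turn, a rotation vector about the tool's x, y, z in rad, then the finger opening in cm, from 0 to 8.54. A call has 1 to 8 rows; each row is the pose to reach, as a shift and turn from the pose commanded when the call began, along the tool's axes at that moment; what a row does not reach only later rows make up. A row lasts 1/10 s, in which the tool goes at most 50 mm and 8.59 degrees, less where a joint would pass 70% of its speed; a pose out of reach is approached as far as the arm can. A call with a gripper value outside its range is refused whole. The fingers move at their own pace and stop on an object; the grip force is fixed at half the most. Time passes only in rows, so rows that repeat a pose let the fingers close. It gives the time, the measured TCP pose, the force and the opening at its end, in the units of the state.
- arm.read_state(): the state, without advancing time (a new reading comes with each control period).
- arm.get_image(name): name is "scene" or "side" or "wrist"; returns (picture, depth): 400x640x3 uint8, blue, green, red; 400x640 float32, mm along the optical axis (not along the pixel's ray), 0 where there is no reading.
- arm.camera_info(name): a dict with "K" (3x3 intrinsics, pixels), "pose" (4x4, takes a point from camera to world coordinates); the wrist camera has in their place "tool_from_camera" (4x4, takes a point from camera to tool coordinates, whose origin is the TCP and whose axes are the flange's). Camera axes: x right, y up, looking along -z (the intrinsics and any distortion apply to the point x, -y, -z); pixel columns grow to the right and rows downward; lengths in mm; the calibration is good to about 2 mm. A picture is of the moment at which its call begins: read the wrist's pose just before it. camera_info takes no time and is no camera call.
- arm.job_done(): hands the job in, once; it reports no verdict.
The state is a dict: "clock": time; "joint_pos": joint angles; "joint_vel": joint speeds; "joint_torque": joint torques, N m; "tcp_pos": TCP position; "orientation": TCP orientation; "wrist_force": force on the tool from outside, world axes, zero at the start; "torque": the same for the moment, N m; "grip_width": opening from 0.0 (shut) to 1.0 (fully open).
Only numpy, scipy, OpenCV 4.12 (cv2) and the standard library are available. Lean on these libraries where they do the work, as an engineer would, in place of code of your own. Each camera call takes 0.05 s, during which the arm holds its last target. There are 200 camera calls.

### The job

Bleed the vacuum dock by turning its valve lever to half open (45 degrees from shut, over the long middle mark), without opening it much further at any time. Then lift the loaded vial carrier by its handle at least 10 cm straight up off the dock, keeping it level with all three vials in their wells, and finish while holding it there, still and level above its seat. Do not disturb anything else on the bench.

Things in the scene. Friction and masses are not known exactly. Their poses are not given: they have to be found in the camera images.
- dock: Vacuum dock: fixed grey base plate, 25 mm high, origin on the bench, z up; spans its x -75..+75, y -125..+155 mm. Carrier seat toward -y inside four corner guides (8 mm high, 3 mm play); metal bleed valve with lever toward +y. Black marks round the valve: shut (short, -x of the pivot), half open (long, wide), fully open (short, +y of the pivot).
- dock_seat (a point): Centre of the seat on the dock's top face (25 mm above the bench); the carrier's underside rests here at the start. Axes as the dock's.
- valve_pivot (a point): Point on the vertical turning axis of the bleed valve, at the lever's grip height (76 mm above the bench). Axes as the dock's.
- bleed_lever (a joint): Angle of the valve lever in rad: 0 shut (lever points along the dock's -x from the pivot), grows clockwise seen from above, 0.785 half open, 1.571 fully open (points along the dock's +y). Starts between 0 and 0.3. Stays where it is left; light friction, about 0.08 N m.
- lever_grip (a point): Centre of the lever's black grip, 53 mm out from the pivot axis, 76 mm above the bench; moves with the lever. The grip is 46 mm long (radially), 13 mm wide, 22 mm high (65 to 87 mm above the bench), free space below and beside it. Site's -x points outward along the lever, z up.
- carrier: Loose aluminium vial carrier, about 0.26 to 0.47 kg: foot block 86 (x) x 106 (y) x 30 mm. Origin at the centre of its underside, z up. Four square wells, 30 mm wide, floors 8 mm above the underside, at x +-22, y +-30 mm; three hold a vial, (-22, -30) is empty. Two 8 mm steel posts at y +-46 mm carry the handle bar.
- carrier_grip (a point): Middle of the carrier's handle bar, 126 mm above its underside. The straight grey bar lies along the carrier's y, 104 mm long, 14 mm wide (x), 24 mm high (114 to 138 mm above the underside). Axes as the carrier's.
- vial_1: Loose capped sample vial, 27 mm diameter, 66 mm tall, 0.03 kg, clear with dark cap; stands loose in a well of the carrier, its top 74 mm above the carrier's underside. Origin at the centre of its underside, z up. Which well is drawn anew.
- vial_2: Loose capped sample vial, 27 mm diameter, 66 mm tall, 0.03 kg, clear with pale cap; stands loose in a well of the carrier, its top 74 mm above the carrier's underside. Origin at the centre of its underside, z up. Which well is drawn anew.
- vial_3: Loose capped sample vial, 27 mm diameter, 66 mm tall, 0.03 kg, brown with dark cap; stands loose in a well of the carrier, its top 74 mm above the carrier's underside. Origin at the centre of its underside, z up. Which well is drawn anew.
- petri: Bystander: petri dish, 60 mm diameter, 14 mm high, on the bench in front of the dock. Origin at the centre of its underside.
- small_bottle: Bystander: small capped bottle, 52 mm diameter, 115 mm tall, on the bench just behind the dock. Origin at the centre of its underside.
- stopcock: Bystander: loose white plastic stopcock fitting, 42 x 118 x 22 mm, lying at the left. Origin at its underside.
- beaker: Bystander: small glass beaker, 74 mm diameter, 87 mm tall, at the right. Origin at the centre of its underside.
- tweezers: Bystander: tweezers, 18 x 131 x 9 mm, lying at the left. Origin at its underside.
There are look-alikes about, which are no part of the job. Leave any purple look-alike of the vial_2 alone.

How it is judged (in metres and radians):
On the way, in this order (a step that is already met when the one before it is completed fails the run):
1. the bleed lever stands at half open, the carrier still on its seat (value of joint bleed_lever between 0.645398 and 0.925398 rad and z of carrier in the frame of dock_seat below 0.015 m), for 0.3 s.
2. the carrier is held up level and still, clear above its seat (value of joint bleed_lever between 0.645398 and 0.925398 rad and z of carrier in the frame of dock_seat above 0.09 m and horizontal distance between carrier and dock_seat below 0.08 m and angle between carrier's own z axis and vertical below 0.12 rad and contact force between the fingers and carrier above 1 N and contact force between dock and carrier below 0.1 N and linear speed of carrier below 0.025 m/s and angular speed of carrier below 0.15 rad/s and z of vial_1 in the frame of carrier between -0.002 and 0.018 m and z of vial_2 in the frame of carrier between -0.002 and 0.018 m and z of vial_3 in the frame of carrier between -0.002 and 0.018 m and angle between the z axis of each of vial_1, vial_2, vial_3 and the z axis of carrier, either way round below 0.25 rad), for 0.3 s.
At the end, for the whole second after the job is handed in: Holding at the end: lever at 0.785 rad (within 0.14); carrier over 90 mm above its seat, within 80 mm sideways, tilt under 0.12 rad, under 0.025 m/s and 0.15 rad/s, gripped with over 1 N, off the dock; each vial in its well (within 10 mm of the floor, 0.25 rad) (all of step 2); the arm keeps its last pose, push and grip.
It fails at once if the lever is opened far past half (beyond 1.13 rad) (value of joint bleed_lever above 1.13 rad).
It fails at once if the carrier is lifted before the dock is bled to half open (z of carrier in the frame of dock_seat above 0.02 m and not (value of joint bleed_lever between 0.645398 and 0.925398 rad)).
It fails at once if the carrier is tipped (more than 0.3 rad) (angle between carrier's own z axis and vertical above 0.3 rad).
It fails at once if a vial leaves its well (z of any of vial_1, vial_2, vial_3 in the frame of carrier above 0.025 m or z of any of vial_1, vial_2, vial_3 in the frame of carrier below -0.004 m).
It fails at once if a bystander is moved more than 20 mm (distance of any of petri, small_bottle, stopcock, beaker, tweezers from where it was at the start of the episode above 0.02 m).
It also fails if it takes over 40 s, if anything falls off the work surface, if the arm or the gripper's body presses on something with over 40 N, if the wrist force passes 120 N, or if a joint passes its speed limit or range.

## Working session

There is one attempt and no reset: what is moved stays moved. The work goes in short steps, Python scripts to look and compute and a shell command to move; the robot and the scene stay as the last step left them, time stands still between calls to the robot, and variables do not carry over. Pictures are saved under pics/ and viewed, about 8 in all and at most 12, crops included, and the job is handed in when it is done.

```bash
mkdir -p pics; ls; cat > h.py <<'E'
import numpy as np,cv2
from rig import arm
def snap(n,f):
    im,d=arm.get_image(n); cv2.imwrite(f'pics/{f}.png',im); np.save(f'pics/{f}.npy',d); return im,d
def pt(n,d,u,v,pose=None):
    c=arm.camera_info(n);K=np.array(c['K']);T=np.array(c['pose']) if pose is None else pose
    z=float(np.median(d[v-1:v+2,u-1:u+2])); p=np.array([(u-K[0,2])/K[0,0]*z,-(v-K[1,2])/K[1,1]*z,-z,1]);return (T@p)[:3]
E
python3 - <<'E'
from h import *
print(arm.read_state())
for n in['scene','side']:
    snap(n,n+'1');print(arm.camera_info(n))
E
```

```text
pics
{'clock': 0.0, 'joint_pos': array([ 1.24252372e+00,  3.07583995e-01,  1.50765343e+00, -3.64554452e-05,
        1.32840392e+00, -7.35225022e-02]), 'joint_vel': array([ 5.50445094e-04, -4.87509072e-04,  1.92105273e-03, -1.17058295e-03,
       -1.05487647e-04, -9.92426841e-05]), 'joint_torque': array([ 2.72332793e-03, -4.57541156e+01, -2.51920903e+01,  4.72923675e-04,
        1.32191955e-02, -5.64073247e-06]), 'tcp_pos': array([144.72835354, 555.77597995, 230.38227465]), 'orientation': array([ 1.27026477e-01,  9.91898798e-01, -1.00727426e-03, -1.87072540e-04]), 'wrist_force': array([-0.42465368, -1.05235097, -0.08280142]), 'torque': array([ 0.09905944, -0.00998827,  0.02561071]), 'grip_width': 1.0059773925177717}
{'K': array([[453.18204395,   0.        , 316.73914744],
       [  0.        , 453.18204395, 200.61260672],
       [  0.        ,   0.        ,   1.        ]]), 'pose': array([[-8.82679294e-01,  2.28902217e-01, -4.10464420e-01,
         9.34711449e+00],
       [-4.69955906e-01, -4.37930162e-01,  7.66393254e-01,
         1.09819912e+03],
       [-4.32563506e-03,  8.69379634e-01,  4.94125835e-01,
         8.06758517e+02],
       [ 0.00000000e+00,  0.00000000e+00,  0.00000000e+00,
         1.00000000e+00]])}
{'K': array([[442.26109657,   0.        , 317.2075409 ],
       [  0.        , 442.26109657, 203.21963026],
       [  0.        ,   0.        ,   1.        ]]), 'pose': array([[ 9.45122236e-01,  1.01160382e-01, -3.10661449e-01,
         2.04539071e+02],
       [-3.25965286e-01,  3.56424113e-01, -8.75618915e-01,
        -1.09497247e+03],
       [ 2.21492875e-02,  9.28831755e-01,  3.69839128e-01,
         5.59269136e+02],
       [ 0.00000000e+00,  0.00000000e+00,  0.00000000e+00,
         1.00000000e+00]])}
```

View pics/scene1.png

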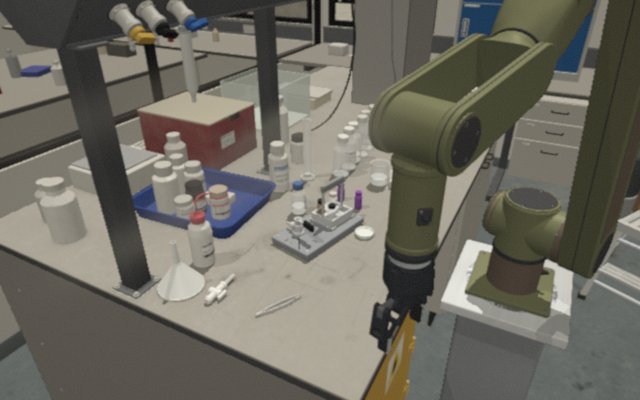

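View pics/side1.png

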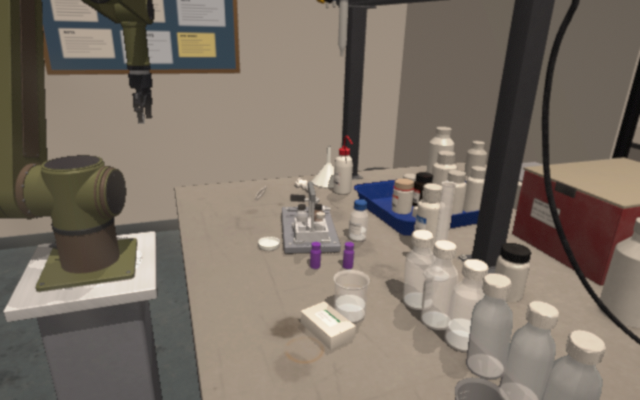

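The scene view shows the dock near (320,230), with the lever's black grip near (307,227). In the side view the dock is near (310,225), and the purple look-alikes are at (315,255) and (348,255). I'll enlarge both.

```bash
python3 - <<'E'
from h import *
a=cv2.imread('pics/scene1.png')[165:265,260:390];b=cv2.imread('pics/side1.png')[170:260,260:380]
A=cv2.resize(a,(780,600),interpolation=3);cv2.imwrite('pics/c1.png',A)
cv2.imwrite('pics/c2.png',cv2.resize(b,(800,600),interpolation=3))
E
```

```text
(no output)
```

View pics/c1.png

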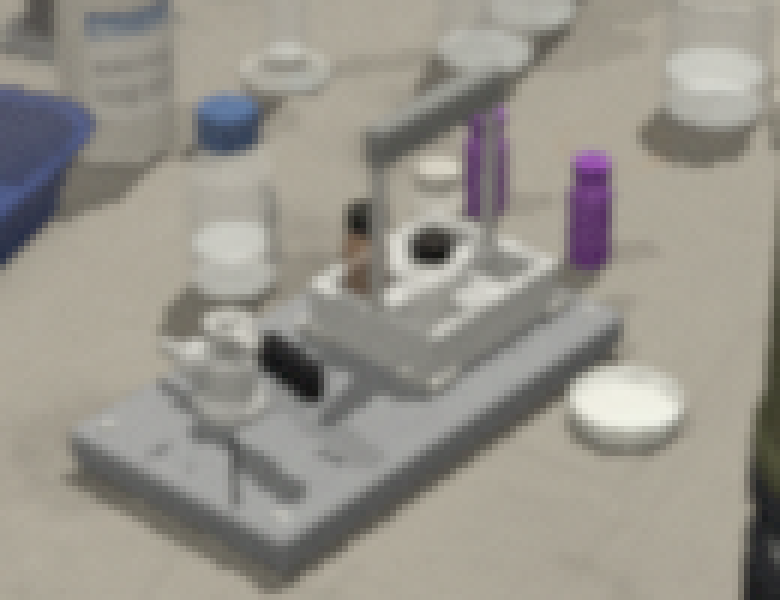

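View pics/c2.png

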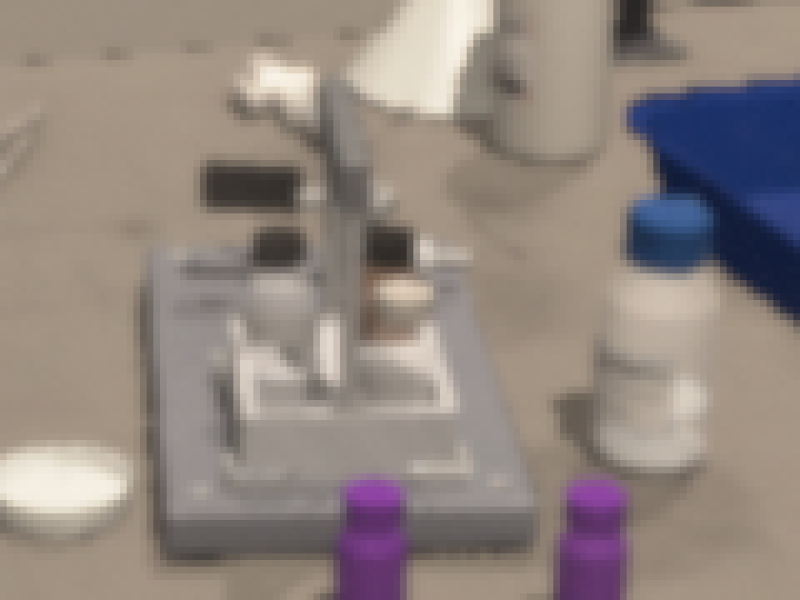

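The enlarged crops show these points:

- **Crop 1:** dock top corners at (75,440), (275,545) and (620,315). The lever grip runs from (262,340) to (325,375), and the bar's top runs from (385,130) to (515,65).
- **Crop 2:** dock top corners at (165,520), (530,508) and (150,250), with the lever grip from (205,165) to (300,165).

Next I intersect these rays with the known heights.

```bash
cat >> h.py <<'E'
def ray(n,u,v,h):
    c=arm.camera_info(n);K=np.array(c['K']);T=np.array(c['pose'])
    r=T[:3,:3]@np.array([(u-K[0,2])/K[0,0],-(v-K[1,2])/K[1,1],-1]);o=T[:3,3];return o+r*(h-o[2])/r[2]
E
python3 - <<'E'
from h import *
np.set_printoptions(precision=1,suppress=True)
for l,x,y,h in[('left',75,440,25),('bottom',275,545,25),('right',620,315,25),('bar near end',385,130,163),('bar far',515,65,163),('grip in top',262,337,87),('grip out top',325,372,87),('valve top',232,325,90)]:
    u,v=260+x/6,165+y/6; print('scene',l,ray('scene',u,v,h))
for l,x,y,h in[('br',165,520,25),('bl',530,508,25),('tl',150,250,25),('grip out top',205,165,87),('grip in',300,168,87),('bar nearend top',350,165,163),('bar far',333,82,163)]:
    u,v=260+x/6.667,170+y/6.667; print('side',l,ray('side',u,v,h))
E
```

```text
scene left [668.9 153.5  25. ]
scene bottom [535.5 183.8  25. ]
scene right [471.  -86.2  25. ]
scene bar near end [564.4  13.6 163. ]
scene bar far [537.1 -83.8 163. ]
scene grip in top [583.5 109.2  87. ]
scene grip out top [540.7 122.8  87. ]
scene valve top [599.9 110.5  90. ]
side br [ 469.7 -104.    25. ]
side bl [ 610.2 -135.2   25. ]
side tl [535.2 165.4  25. ]
side grip out top [546.7 110.4  87. ]
side grip in [587.1  95.1  87. ]
side bar nearend top [544.8 -98.4 163. ]
side bar far [568.8  -4.5 163. ]
```

```bash
python3 - <<'E'
from h import *
np.set_printoptions(precision=1,suppress=True)
ds=np.load('pics/scene1.npy');di=np.load('pics/side1.npy')
for u,v in[(307,252),(340,236),(274,238),(250,260),(220,320),(330,180),(364,233)]: print('scene',u,v,pt('scene',ds,u,v),ray('scene',u,v,0))
for u,v in[(300,246),(325,246),(285,215),(269,243),(240,300),(230,220),(312,190)]: print('side',u,v,pt('side',di,u,v),ray('side',u,v,0))
print(arm.camera_info('wrist'))
s=arm.read_state();
for n in['scene','side']:
    c=arm.camera_info(n);T=np.linalg.inv(c['pose']);p=T@np.r_[s['tcp_pos'],1];print(n,'tcp px',c['K'][0,2]-c['K'][0,0]*p[0]/p[2],c['K'][1,2]+c['K'][1,1]*p[1]/p[2])
a=cv2.imread('pics/scene1.png')[280:360,350:460];b=cv2.imread('pics/side1.png')[60:140,90:200]
cv2.imwrite('pics/c3.png',np.hstack([cv2.resize(a,None,fx=3.6,fy=5),cv2.resize(b,None,fx=3.6,fy=5)]))
E
```

```text
scene 307 252 [540.3 168.3  26.9] [558.6 136.2   0. ]
scene 340 236 [499.3  31.2  13.6] [507.7  12.9   0. ]
scene 274 238 [667.2 147.9  23.4] [686.8 119.5   0. ]
scene 250 260 [687.6 248.1  -0.3] [687.3 248.4   0. ]
scene 220 320 [611.4 482.6  -0.6] [611. 483.  -0.]
scene 330 180 [ 710.6 -322.1   -0.4] [ 710.3 -321.3    0. ]
scene 364 233 [439.3 -17.9  14.4] [447.1 -38.1   0. ]
side 300 246 [512.4 -99.8  22.5] [525.3 -58.1   0. ]
side 325 246 [ 576.1 -117.4   21.8] [591.2 -77.7   0. ]
side 285 215 [528.8 111.7  22. ] [542.1 161.2   0. ]
side 269 243 [442.6 -41.   12.8] [448.2 -16.3   0. ]
side 240 300 [ 324.4 -265.8   -0.6] [ 324.3 -266.7    0. ]
side 230 220 [369.4 172.6  -1. ] [369.1 170.4   0. ]
side 312 190 [556.7 -59.  160.8] [698.8 359.2   0. ]
{'K': array([[288.3,   0. , 318.1],
       [  0. , 288.3, 201.4],
       [  0. ,   0. ,   1. ]]), 'tool_from_camera': array([[   0. ,    1. ,    0.3,   70.3],
       [   1. ,   -0. ,   -0. ,   -1.2],
       [  -0. ,    0.3,   -1. , -142.4],
       [   0. ,    0. ,    0. ,    1. ]])}
scene tcp px 399.3820412716533 339.98697440099846
side tcp px 145.3019027699867 124.12441617591075
```

View pics/c3.png

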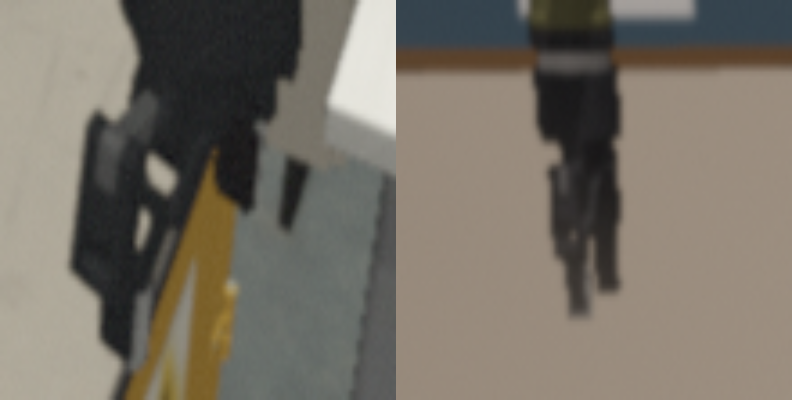

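The fingers' known position fits the side camera within a pixel, but the scene camera is about 10 px off (roughly 17 mm), so I trust the side view. That puts the carrier bar at about (557,-51), dock yaw at about -0.23, the grip at about (568,109) and the lever at about 0.13 rad. I'll go above the grip and look with the wrist camera.

```bash
python3 -m inch '[[-13,-8,0,0,0,0,8.54],[-26,-16,0,0,0,0.1,8.54],[-39,-24,0,0,0,0.1,8.54],[-52,-32.5,0,0,0,0.1,8.54],[-52,-32.5,0,0,0,0.1,8.54],[-52,-32.5,0,0,0,0.1,8.54],[-52,-32.5,0,0,0,0.1,8.54],[-52,-32.5,0,0,0,0.1,8.54]]'; python3 -c "
from h import *;print(arm.read_state()['tcp_pos'])"
```

```text
clock: 0.9
tcp_pos: [420.9, 264.3, 231.1]
orientation: [0.176, 0.984, -0.0, -0.0]
wrist_force: [1.1, 0.4, 0.3]
grip_width: 0.996
[420.92315079 264.3227582  231.13627363]
```

```bash
python3 -m inch '[[-17,-8.5,0,0,0,0,8.54],[-17,-8.5,0,0,0,0,8.54],[-17,-8.5,0,0,0,0,8.54],[-17,-8.5,0,0,0,0,8.54],[-17,-8.5,0,0,0,0,8.54],[-17,-8.5,0,0,0,0,8.54],[-17,-8.5,0,0,0,0,8.54],[-17,-8.5,0,0,0,0,8.54]]'; cat >> h.py <<'E'
from scipy.spatial.transform import Rotation as Ro
def wpose():
    s=arm.read_state();T=np.eye(4);T[:3,:3]=Ro.from_quat(s['orientation']).as_matrix();T[:3,3]=s['tcp_pos']
    return T@np.array(arm.camera_info('wrist')['tool_from_camera'])
def wray(T,u,v,h):
    K=np.array(arm.camera_info('wrist')['K']);r=T[:3,:3]@np.array([(u-K[0,2])/K[0,0],-(v-K[1,2])/K[1,1],-1]);o=T[:3,3];return o+r*(h-o[2])/r[2]
E
python3 -c "
from h import *;T=wpose();np.save('T1.npy',T);im,d=snap('wrist','w1');print(arm.read_state()['tcp_pos'],arm.read_state()['orientation'])
cv2.imwrite('pics/w1b.png',cv2.resize(im,(800,500),interpolation=3))"
```

```text
clock: 1.7
tcp_pos: [548.8, 128.4, 231.2]
orientation: [0.176, 0.984, -0.0, -0.0]
wrist_force: [0.9, -0.1, 0.5]
grip_width: 1.004
[548.90963291 128.46591528 231.33242287] [ 1.75562981e-01  9.84468162e-01  1.49604971e-05 -2.78105827e-04]
```

View pics/w1b.png

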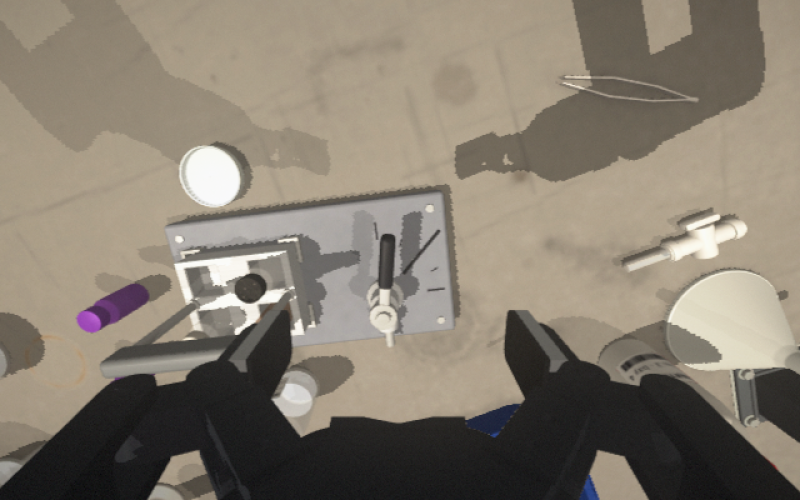

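The wrist view (800 px wide) shows the lever grip from (387,236) to (385,290), the half-open mark from (404,274) to (439,231), dock corners at (166,226), (445,190) and (454,328), and the bar from about (103,370) to about (235,350).

```bash
python3 - <<'E'
from h import *
np.set_printoptions(precision=1,suppress=True)
T=np.load('T1.npy');d=np.load('pics/w1.npy')
P=lambda u,v,h:wray(T,u/1.25,v/1.25,h)
for l,u,v,h in[('tip',387,237,87),('inner',385,290,87),('m0',404,274,25),('m1',439,231,25),('c-x-y',167,227,25),('c-x+y',445,191,25),('c+x+y',454,327,25),('short-in',363,0,25),('bar',103,370,163),('bar2',235,345,163)]: print(l,P(u,v,h))
for u,v in[(387,245),(386,280),(150,360),(430,300)]: print(pt('wrist',d,int(u/1.25),int(v/1.25),T))
a=P(445,191,25)-P(167,227,25);print('yaw',np.arctan2(-a[0],a[1]));a=P(454,327,25)-P(445,191,25);print('yaw2',np.arctan2(a[1],a[0]),np.linalg.norm(a))
a=P(387,237,87)-P(385,290,87);print('lever',np.degrees(np.arctan2(a[1],a[0])));a=P(439,231,25)-P(404,274,25);print('mark',np.degrees(np.arctan2(a[1],a[0])))
E
```

```text
tip [544.9 119.3  87. ]
inner [587.8 101.3  87. ]
m0 [600.8 115.   25. ]
m1 [570.4 162.8  25. ]
c-x-y [473.8 -87.7  25. ]
c-x+y [535.1 180.7  25. ]
c+x+y [675.8 144.7  25. ]
short-in [360.2 165.7  25. ]
bar [548.4 -83.3 163. ]
bar2 [562.1   8.5 163. ]
[551.1 116.3  86.7]
[579.4 104.5  86.6]
[553.  -50.9 161.8]
[637.5 130.7  24.6]
yaw -0.22443472920045562
yaw2 -0.2502692295189037 145.178414125167
lever 157.22156946298853
mark 122.41186576992683
```

Wrist and scene agree, and the side view's shallow angle makes its y weak, so I use the wrist values. Grip centre is (566,110), pivot (615,90), the lever at 157.2° (0.18 rad) and the half-open mark at 122°. I'll descend onto the grip in two stages.

```bash
python3 -m inch '[[-2.3,-1.1,4,0,0,0.04,8.54],[-2.3,-1.1,8,0,0,0.04,8.54],[-2.3,-1.1,11.5,0,0,0.04,8.54],[-2.3,-1.1,11.5,0,0,0.04,8.54],[-2.3,-1.1,11.5,0,0,0.04,8.54],[-2.3,-1.1,11.5,0,0,0.04,8.54]]'; python3 -c "
from h import *;T=wpose();np.save('T2.npy',T);im,d=snap('wrist','w2')
cv2.imwrite('pics/w2b.png',cv2.resize(im,(800,500),interpolation=3))"
```

```text
clock: 2.35
tcp_pos: [569.2, 109.8, 118.5]
orientation: [0.196, 0.981, 0.001, 0.002]
wrist_force: [0.2, -0.4, 0.4]
grip_width: 0.995
```

View pics/w2b.png

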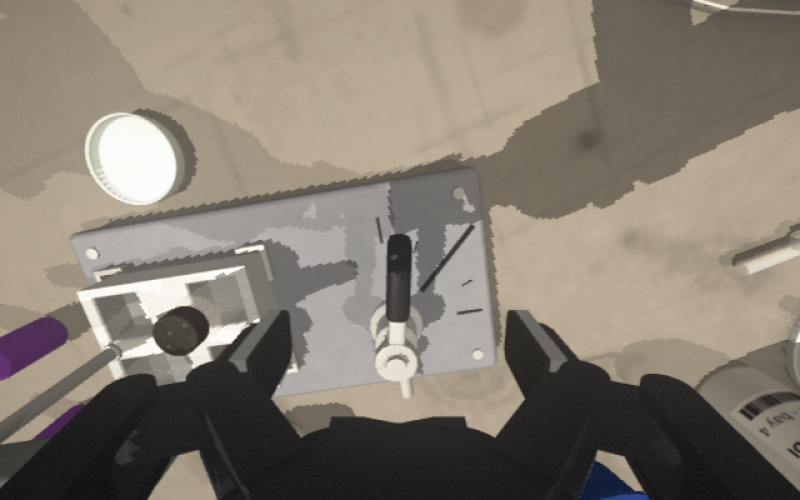

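The lever grip, from (400,236) to (398,320), is centred between the fingers (midline about 398) and parallel to the tool's x. I go down and close.

```bash
python3 -m inch '[[0,0,3,0,0,0,8.54],[0.2,0,5.7,0,0,0,8.54],[0.2,0,5.9,0,0,0,6],[0.2,0,5.9,0,0,0,3],[0.2,0,5.9,0,0,0,0.9],[0.2,0,5.9,0,0,0,0.9],[0.2,0,5.9,0,0,0,0.9],[0.2,0,5.9,0,0,0,0.9]]'
python3 - <<'E'
from h import *
np.set_printoptions(precision=1,suppress=True)
T=np.load('T2.npy')
P=lambda u,v,h:wray(T,u/1.25,v/1.25,h)[:2]
print('lever',P(400,237,87),P(398,320,87));print('corners',P(72,235,25),P(477,168,25),P(495,364,25));print('mark',P(423,290,25),P(473,227,25))
print('rim',P(78,292,55),P(246,268,55))
E
```

```text
clock: 3.2
tcp_pos: [566.9, 110.0, 58.7]
orientation: [0.196, 0.981, 0.0, 0.001]
wrist_force: [-1.4, 0.5, 5.7]
grip_width: 0.139
lever [543.7 120.5] [585.2 102.2]
corners [472.3 -87.4] [535.  177.8] [675.9 143.5]
mark [599.7 115.5] [570.4 162.8]
rim [507.4 -77.7] [533.3  24.9]
```

Gripped. I turn it about the pivot by +0.62 rad (arc radius 52.4 mm).

```bash
python3 -m inch '[[-0.03,0.52,0,0,0,0.1,0.9],[-0.1,1.04,0,0,0,0.2,0.9],[-0.23,1.55,0,0,0,0.3,0.9],[-0.41,2.04,0,0,0,0.4,0.9],[-0.64,2.51,0,0,0,0.5,0.9],[-0.92,2.96,0,0,0,0.6,0.9],[-0.98,3.05,0,0,0,0.62,0.9],[-0.98,3.05,0,0,0,0.62,0.9]]'
```

```text
clock: 4.0
tcp_pos: [588.0, 134.5, 58.8]
orientation: [0.486, 0.874, 0.001, 0.001]
wrist_force: [0.2, -0.9, 6.3]
grip_width: 0.138
```

The lever is at 121.9° against the mark's 121.8°. I release, rise and look from above.

```bash
python3 -m inch '[[0,0,0,0,0,0,3],[0,0,0,0,0,0,8.54],[0,0,0,0,0,0,8.54],[0,0,0,0,0,0,8.54],[0,0,-4,0,0,0,8.54],[0,0,-9,0,0,0,8.54],[0,0,-14,0,0,0,8.54],[0,0,-19,0,0,0,8.54]]'; python3 -c "
from h import *;print(arm.read_state()['joint_pos'])"
```

```text
clock: 4.8
tcp_pos: [586.1, 134.1, 248.9]
orientation: [0.486, 0.874, -0.0, -0.0]
wrist_force: [2.4, 0.7, -0.3]
grip_width: 1.0
[ 1.54630731e-01  3.31567733e-01  1.42280489e+00 -1.56974460e-05
  1.38807820e+00 -4.01322466e-01]
```

```bash
python3 -m inch '[[-3.3,-2.8,0,0,0,0.14,8.54],[-6.6,-5.5,0,0,0,0.28,8.54],[-9.9,-8.2,0,0,0,0.42,8.54],[-13.3,-11,0,0,0,0.56,8.54],[-13.3,-11,0,0,0,0.7,8.54],[-13.3,-11,0,0,0,0.79,8.54],[-13.3,-11,0,0,0,0.79,8.54],[-13.3,-11,0,0,0,0.79,8.54]]'; python3 -c "
from h import *;T=wpose();np.save('T3.npy',T);im,d=snap('wrist','w3')
cv2.imwrite('pics/w3b.png',cv2.resize(im,(800,500),interpolation=3))"
```

```text
clock: 5.6
tcp_pos: [563.3, -36.8, 247.1]
orientation: [0.784, 0.621, -0.0, -0.0]
wrist_force: [-0.0, 0.1, -0.7]
grip_width: 1.0
```

View pics/w3b.png

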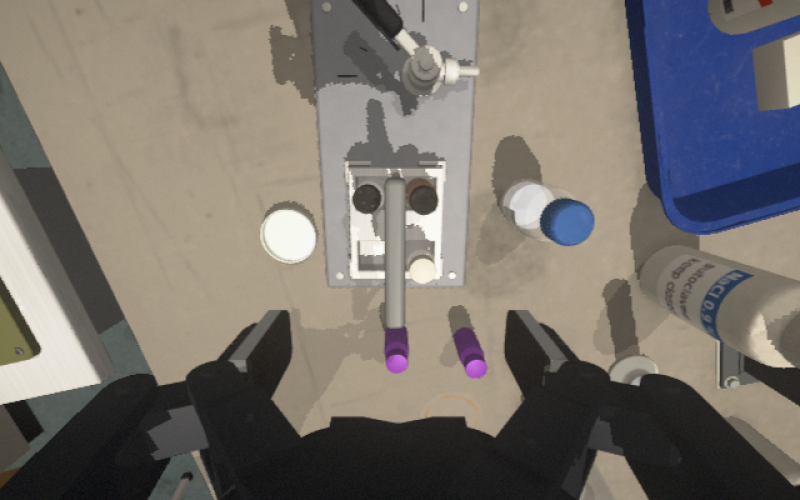

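The lever covers its mark at half open, with the grip from (358,0) to (400,32). The bar runs straight from (395,179) to (396,327), centred between the fingers, and all three vials are in their wells.

```bash
python3 - <<'E'
from h import *
np.set_printoptions(precision=1,suppress=True)
T=np.load('T3.npy');d=np.load('pics/w3.npy')
P=lambda u,v,h:wray(T,u/1.25,v/1.25,h)[:2]
a,b=P(395,179,163),P(396,327,163);print(a,b,(a+b)/2,np.linalg.norm(a-b),'ang',np.degrees(np.arctan2(*(a-b)[::-1])))
a=P(388,7,87)-P(405,30,87);b=P(363,2,87)-P(397,45,87);print(np.degrees(np.arctan2(a[1],a[0])),np.degrees(np.arctan2(b[1],b[0])))
print(pt('wrist',d,316,200,T),pt('wrist',d,316,240,T))
print('dock corners',P(329,286,25),P(466,286,25))
E
```

```text
[573.   12.8] [550.3 -85.8] [561.7 -36.5] 101.18874501779496 ang 77.02177735086207
116.8208770363288 118.23749366812855
[562.5 -31.6 162.7] [554.3 -65.8 163.1]
dock corners [473.8 -92. ] [ 618.1 -126. ]
```

```bash
python3 - <<'E'
from h import *
T=np.load('T3.npy');d=np.load('pics/w3.npy');im=cv2.imread('pics/w3.png')
K=np.array(arm.camera_info('wrist')['K']);v,u=np.mgrid[0:60,260:340];z=d[0:60,260:340]
p=np.stack([(u-K[0,2])/K[0,0]*z,-(v-K[1,2])/K[1,1]*z,-z,np.ones_like(z)],-1)@T.T
m=(im[0:60,260:340].max(-1)<60)&(abs(p[...,2]-86)<4)
q=p[m][:,:2];c=q.mean(0);w,V=np.linalg.eigh(np.cov(q.T));print(m.sum(),c,w,np.degrees(np.arctan2(V[1,1],V[0,1])),'from pivot',np.degrees(np.arctan2(c[1]-89.8,c[0]-615.3)))
E
python3 -m inch '[[0,-0.15,4,0,0,0,8.54],[0,-0.15,8,0,0,0,8.54],[0,-0.15,11,0,0,0,8.54],[0,-0.15,11.5,0,0,0,8.54],[0,-0.15,11.5,0,0,0,8.54]]'
```

```text
444 [591.15419782 124.77776251] [10.30919479 68.8420132 ] 127.99327610024709 from pivot 124.61804275033295
clock: 6.15
tcp_pos: [561.5, -36.0, 131.6]
orientation: [0.784, 0.62, -0.001, -0.001]
wrist_force: [0.3, -0.5, -0.8]
grip_width: 1.001
```

The lever estimates scatter around 122°, which is half open within tolerance. Closing on the bar.

```bash
python3 -m inch '[[0,0,0,0,0,0,6],[0,0,0,0,0,0,4],[0,0,0,0,0,0,2.5],[0,0,0,0,0,0,0.9],[0,0,0,0,0,0,0.9],[0,0,0,0,0,0,0.9],[0,0,0,0,0,0,0.9],[0,0,0,0,0,0,0.9]]'
```

```text
clock: 6.95
tcp_pos: [561.6, -36.4, 132.9]
orientation: [0.785, 0.62, -0.0, -0.0]
wrist_force: [-2.3, 1.0, 6.2]
grip_width: 0.152
```

```bash
python3 -m inch '[[0,0,-0.2,0,0,0,0.9],[0,0,-0.5,0,0,0,0.9],[0,0,-0.8,0,0,0,0.9],[0,0,-1.1,0,0,0,0.9],[0,0,-1.4,0,0,0,0.9],[0,0,-1.4,0,0,0,0.9],[0,0,-1.4,0,0,0,0.9]]'; python3 -c "
from h import *;print(arm.read_state()['torque']);a,_=snap('wrist','w4');b,_=snap('side','s4');cv2.imwrite('pics/m4.png',np.hstack([cv2.resize(a,(400,250)),cv2.resize(b[120:245,240:440],(400,250),interpolation=3)]))"
```

```text
clock: 7.65
tcp_pos: [562.1, -36.5, 146.4]
orientation: [0.785, 0.62, 0.0, 0.0]
wrist_force: [-0.3, 0.6, -3.8]
grip_width: 0.156
[-0.0580344   0.06732447 -0.02399171]
```

View pics/m4.png

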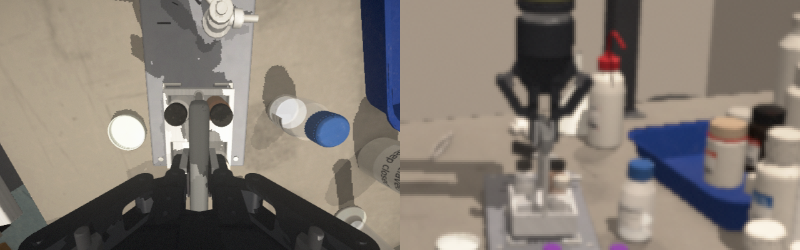

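The carrier hangs level at about 14 mm, with 3.8 N on the wrist (about 0.4 kg). I lift it smoothly to about 118 mm.

```bash
python3 -m inch '[[0,0,-0.4,0,0,0,0.9],[0,0,-1.2,0,0,0,0.9],[0,0,-2.2,0,0,0,0.9],[0,0,-3.2,0,0,0,0.9],[0,0,-4.2,0,0,0,0.9],[0,0,-5,0,0,0,0.9],[0,0,-5.4,0,0,0,0.9],[0,0,-5.4,0,0,0,0.9]]' && python3 -m inch '[[0,0,-0.4,0,0,0,0.9],[0,0,-1.2,0,0,0,0.9],[0,0,-2.2,0,0,0,0.9],[0,0,-3.2,0,0,0,0.9],[0,0,-4.2,0,0,0,0.9],[0,0,-4.8,0,0,0,0.9],[0,0,-5,0,0,0,0.9],[0,0,-5,0,0,0,0.9]]' && python3 -m inch '[[0,0,0,0,0,0,0.9],[0,0,0,0,0,0,0.9],[0,0,0,0,0,0,0.9],[0,0,0,0,0,0,0.9],[0,0,0,0,0,0,0.9],[0,0,0,0,0,0,0.9],[0,0,0,0,0,0,0.9],[0,0,0,0,0,0,0.9]]'; python3 -c "
from h import *;print(arm.read_state()['torque'],abs(arm.read_state()['joint_vel']).max());a,_=snap('scene','c5');b,_=snap('side','s5');cv2.imwrite('pics/m5.png',np.hstack([cv2.resize(a[130:265,240:400],(400,338),interpolation=3),cv2.resize(b[100:235,240:400],(400,338),interpolation=3)]))"
```

```text
clock: 8.55
tcp_pos: [562.4, -36.6, 201.2]
orientation: [0.785, 0.62, 0.001, 0.001]
wrist_force: [0.1, -0.6, -3.6]
grip_width: 0.154
clock: 9.35
tcp_pos: [562.1, -36.5, 250.8]
orientation: [0.785, 0.62, 0.0, 0.0]
wrist_force: [1.0, -0.1, -3.6]
grip_width: 0.154
clock: 10.15
tcp_pos: [562.0, -36.5, 250.3]
orientation: [0.785, 0.62, 0.0, 0.0]
wrist_force: [0.2, -0.0, -4.7]
grip_width: 0.151
[0.03043272 0.01122468 0.01704364] 0.001836174970372341
```

View pics/m5.png

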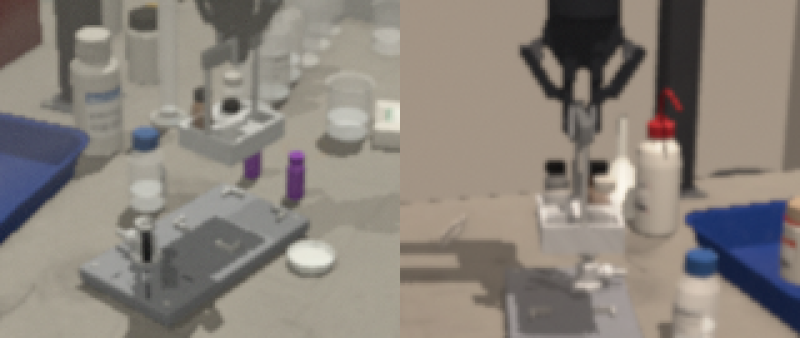

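The carrier (scene crop (230,125), side crop (582,220)) hangs level above its seat with all three vials in. The lever still stands at half open, and nothing else has moved.

```bash
python3 -c "
from rig import arm;print(arm.job_done())"
```

```text
the job is handed in; nothing more can be done
None
```

I turned the bleed lever to half open, lifted the loaded carrier about 118 mm straight up, and handed the job in with the arm still holding it. The hand-in gave no verdict.

- **Lever:** gripped at 157° and turned to 121.9°, against a half-open mark measured at 121.8°. After I let go, rougher camera readings ranged from 117° to 128°, all within tolerance. In the last picture it still looked half open, but I did not measure it again.
- **Carrier at hand-in:** the tool height had gone from 133 to 250 mm. The weight on the wrist was 4 to 5 N, the gripper was steady at about 13 mm, and the joints were still (under 0.002 rad/s). The last pictures show it level above its seat with all three vials in their wells.
- **Bystanders:** the nearby items looked untouched in the last pictures. The stopcock was cut off by those crops, so I did not check it again at the end.
- **Camera disagreement:** the side camera placed the dock about 16 mm off in y from the scene and wrist cameras. I used the wrist values, and both grasps landed centred.

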